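# Free the chrome fob from its spring bar into the catch tray

## Task

The chrome key fob hangs from a spring bar in the holder on the stopped turntable: first slide the catch tray fully home under it, then use the forked tool to push the bar's collar sideways, away from the fob, until the fob drops into the tray. Let the bar spring back and hang the forked tool back upright in its own rest, with the tray still home and the fob in it. Do not touch the fob or the bar with the gripper, and leave the other things on the counter where they are.

Things in the scene. Friction and masses are not known exactly. Their poses are not given: they have to be found in the camera images.
- slot (a point): Fixed point on the spring bar's axis, 150 mm above the counter, mid-way in the 19 mm gap for the fork. Axes: z up; y along the bar towards the fob; x level, across the bar, the way the tray slides home. Along y: collar face (bar at rest) -9.5 mm, the nearer lug's outer face +9.5 mm. A beam below the gap tops out at 125 mm above the counter. Spring barrel, 24 mm across, from -43.5 to -79.5 mm.
- hang (a point): Fixed point on the bar's axis mid-way between the two lugs, 26.5 mm from slot along its +y, where the fob hangs; 150 mm above the counter, above the centre of the stopped, locked turntable (disc 250 mm across, 20 mm high). Axes as slot. Lugs are 18 mm apart, 8 mm thick, 24 mm wide in x. The holder spans y -106 to +42 mm from here, x within 12 mm; top 162 mm above the counter.
- bar (a joint): Steel spring bar sliding along its axis (-y of slot). 0 = sprung out, through the fob's eye into the lug beyond it; grows (m) as its collar is pushed away from the fob, stop at 0.028. The fob drops off at about 0.020. Spring 2.4 N at 0, 5.8 N at the stop; springs back when let go. Bar 8 mm thick; collar 26 mm across, 5 mm thick.
- tray (a joint): Grey catch tray with a rubber floor, slides level over the turntable. 0 = fully home against its stop, centred under the fob; grows (m) as it is out towards the front (-x of slot); at most 0.08. About 1.2 N of friction; stays where left.
- tray_floor (a point): Middle of the catch tray's inner floor, 34 mm above the counter; inner size 64 mm (x) by 44 mm (y), rim 68 mm above the counter, walls 5 mm. Axes as slot.
- tray_tab (a point): Top middle of the tray's upright push tab, 77 mm above the counter: a plate 36 mm wide (y), 6 mm thick (x, centred here), reaching down to 27 mm above the counter, 60 mm in front (-x) of the tray's middle, free on its front side. Axes as slot.
- fob_mid (a point): Middle of the chrome key fob's body, 36 x 12 x 54 mm, about 60 g; on top a round eye (hole 14 mm, wire 6 mm thick) by which it hangs from the spring bar. While it hangs this point is about 109 mm and its underside about 82 mm above the counter. z up along the fob.
- fork_grip (a point): Forked tool, about 0.12 kg, hanging upright in its rest: middle of its square black handle, 18 x 18 x 50 mm high. From 25 mm below: flange 40 x 40 x 6 mm; then a flat blade 32 mm wide (tool x), 6 mm thick (tool y), ending 98 mm below this point in two prongs 8 mm wide with an open slot 16 mm wide, 24 mm deep between. Axes: z up, x along blade width, y through its thickness.
- fork_home (a point): Where the handle's middle is when the forked tool hangs in its own rest, 116 mm above the counter. Rest: two rails along x, 72 mm long, 8 mm wide, 20 mm apart in y, tops 85 mm above the counter; the flange lies on them, the blade hangs between. Corner posts leave 56 mm free in x. Base 72 x 52 x 10 mm. Axes: x along the rails, z up.
- wedge_mid (a point): White plastic opener wedge in the other, equal rest (bystander): middle of its round handle, 20 mm diameter, 40 mm high, 111 mm above the counter; flange 40 mm; plain unforked blade 22 mm wide.
- coinbox: Steel coin cell box (bystander), 85 x 60 x 40 mm, origin at the middle of its underside.
- keyring: Bronze key ring lying flat (bystander), 40 mm across, 6 mm high, origin at its underside.
- cleaner: White contact cleaner spray can (bystander), 48 mm across, 150 mm high, origin at its underside.
- sparefob: Black spare fob lying flat (bystander), 60 x 34 x 14 mm, origin at its underside.
- blank: Brass key blank lying flat (bystander), 58 mm long, 3 mm thick, origin under its round head.
- batterytub: Clear tub (bystander), 44 mm across, 35 mm high, origin at the middle of its underside.

How it is judged (in metres and radians):
On the way, in this order (a step that is already met when the one before it is completed fails the run):
1. the catch tray is fully home (within 6 mm) while the fob still hangs (value of joint tray below 0.006 m and height (world z) of fob_mid above 0.1 m), for 0.2 s.
2. the forked tool pushes the spring bar back by more than 12 mm, the tray being home (value of joint bar above 0.012 m and contact force between fork and bar above 0.5 N and value of joint tray below 0.008 m).
3. the fob lies in the catch tray (x of fob_mid in the frame of tray_floor between -0.034 and 0.034 m and y of fob_mid in the frame of tray_floor between -0.03 and 0.03 m and z of fob_mid in the frame of tray_floor between 0 and 0.035 m), for 0.2 s.
At the end, for the whole second after the job is handed in: The fob is at rest inside the catch tray (its middle within the tray's walls and less than 35 mm above its floor), the tray is home within 8 mm, the bar has sprung back within 3 mm, and the forked tool hangs still in its own rest, upright within 0.15 rad and within 15 mm of its home (all of step 3 and value of joint tray below 0.008 m and value of joint bar below 0.003 m and distance between fork_grip and fork_home below 0.015 m and angle between fork_grip's own z axis and vertical below 0.15 rad and linear speed of each of fob, fork below 0.03 m/s); the robot touches nothing.
It fails at once if the gripper or arm touches the fob (contact force between any of the fingers, the arm and fob above 0.5 N).
It fails at once if the gripper or arm touches the spring bar (contact force between any of the fingers, the arm and bar above 0.5 N).
It fails at once if a bystander (opener wedge, coin cell box, key ring, spray can, spare fob, key blank or tub) is pushed more than 25 mm from its place (distance of any of wedge_mid, coinbox, keyring, cleaner, sparefob, blank, batterytub from where it was at the start of the episode above 0.025 m).
It also fails if it takes over 59 s, if anything falls off the work surface, if the arm or the gripper's body presses on something with over 40 N, if the wrist force passes 120 N, or if a joint passes its speed limit or range.

## Robot

A 7-joint arm with a two-finger parallel gripper is mounted at the origin on the work surface. World frame = base frame: x ahead of the robot, y to its left, z up, the work surface at z = 0. Lengths are in mm, angles in rad, forces in N, time in s.
With the tool pointing down it reaches from about 425 to 875 mm from the base axis. Payload 4.7 kg.
Tool frame: the origin (TCP) lies at the very end of the fingers, on their centre line; the grasp point (between the pads) lies r.hold_point_z behind it (r.hold_point_z is the distance from the TCP to the grasp point, in mm); x points along the fingers, z is the direction in which the jaws open and shut, and the axes are right-handed (so a half turn about x gives the same grasp; the last joint's range is limited). The gripper opens to 87 mm and grips with 3 to 60 N. Pads are 19 mm wide; open, the fingers measure 117 mm over their backs; the gripper's body (75 mm by 190 mm) begins 51 mm behind the grasp point.
Start: joints at [1.119, 0.321, -0.07, 1.45, 0.023, 1.371, -0.057], TCP at [291.924, -580.781, 222.587] pointing down, gripper open.
Joint ranges: [-2.86, 2.86], [-0.3, 2.09], [-1.38, 1.24], [0.06, 2.45], [-1.56, 4.7], [0.09, 2.05], [-2.69, 2.69]. Speed limits (rad/s): [2.57, 2.57, 3.14, 3.14, 3.14, 3.14, 3.14].

## Interface

Orientations are given as a unit quaternion [x, y, z, w].
In Python, from cell import r gives the robot as it stands. Calls block until the motion is done:
- r.reach(position, orientation): joint-space move of the TCP to a pose.
- r.move_straight(position, max_speed=150, rot=None, threshold=None): straight line of the TCP; rot=None keeps the orientation; max_speed is the mean speed in mm/s. With threshold (N) it stops when the force on the tool has changed by that much, and returns True; else False.
- r.set_joints(angles): joint-space move.
- r.command_gripper(opening): opening from 0.0 (shut) to 1.0 (fully open); the grip force is fixed at half the most; returns when the fingers have stopped.
- r.pause(seconds).
- r.solve_ik(position, orientation): joint angles nearest the present ones, or None.
- r.state(): the state.
- r.grab_frame(name): name is "scene" or "top"; returns a dict with "img" (384x512x3 uint8, blue, green, red), "camera_matrix" (3x3 intrinsics, pixels), "origin" and "attitude" of the camera in the world. Camera axes: x right, y down, z forward; pixel columns grow to the right and rows downward; lengths in mm; the calibration is good to about 2 mm. A picture is of the moment at which its call begins. There is no depth.
A pose or a line that the arm cannot do raises r.MotionError and nothing moves.
- r.close_job(): hands the job in, once; it reports no verdict.
The state is a dict: "clock": time; "joint_pos": joint angles; "dq": joint speeds; "effort": joint torques, N m; "ee_pos": TCP position; "orientation": TCP orientation; "ft_force": force on the tool from outside, world axes, zero at the start; "wrist_torque": the same for the moment, N m; "grip_width": opening from 0.0 (shut) to 1.0 (fully open).
Only numpy, scipy, OpenCV 4.12 (cv2) and the standard library are available. Lean on these libraries where they do the work, as an engineer would, in place of code of your own. Each camera call takes 0.05 s, during which the arm holds its last target. There are 200 camera calls.

## Working session

There is one attempt and no reset: what is moved stays moved. The work goes in short steps, each a Python script; the robot and the scene stay as the last script left them, time stands still between calls to the robot, and variables do not carry over. Pictures are saved under pics/ and viewed, about 8 in all and at most 12, crops included, and the job is handed in when it is done.

```bash
mkdir -p pics; ls
python3 - <<'E'
from cell import r
import cv2, numpy as np
for n in("scene","top"):
    f=r.grab_frame(n); cv2.imwrite(f"pics/{n}0.png",f["img"]); print(n,f["camera_matrix"],f["origin"],f["attitude"])
    np.savez(f"pics/{n}0.npz",K=f["camera_matrix"],o=f["origin"],q=f["attitude"])
print(r.state(),r.hold_point_z)
E
```

```text
pics
scene [[397.30866234   0.         253.38236347]
 [  0.         397.30866234 198.70408247]
 [  0.           0.           1.        ]] [916.41055252 419.55239587 840.38132847] [ 0.32153261  0.89065175 -0.30021422 -0.11501162]
top [[402.84521252   0.         255.49109681]
 [  0.         402.84521252 188.80117396]
 [  0.           0.           1.        ]] [ 481.0564162    11.16250677 1174.36968039] [-0.69702504  0.71588567 -0.02715693  0.03043514]
{'clock': 0.1, 'joint_pos': array([ 1.11910672,  0.32173966, -0.07008545,  1.45159581,  0.02257162,
        1.37076384, -0.05691961]), 'dq': array([-0.00018956, -0.00148513, -0.00039748, -0.00251397,  0.00018853,
        0.00036498, -0.00089089]), 'effort': array([ 2.15402115e-04, -4.92570448e+01, -4.05644830e-01, -3.13395059e+01,
       -6.41134777e-02,  3.94967257e-02,  1.08646075e-04]), 'ee_pos': array([ 291.67359633, -580.32068693,  221.5553521 ]), 'orientation': array([ 0.37140138,  0.6024288 , -0.37080304,  0.60136982]), 'ft_force': array([ 0.11438087, -0.08684524,  0.08298545]), 'wrist_torque': array([0.04210675, 0.03180335, 0.04911415]), 'grip_width': 1.0009249370099165} 18.700000000000003
```

```bash
python3 -c "
import cv2
for n in('scene','top'):
    cv2.imwrite(f'pics/{n}0b.png',cv2.resize(cv2.imread(f'pics/{n}0.png'),(800,600),interpolation=cv2.INTER_CUBIC))"
```

```text
(no output)
```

View pics/scene0b.png

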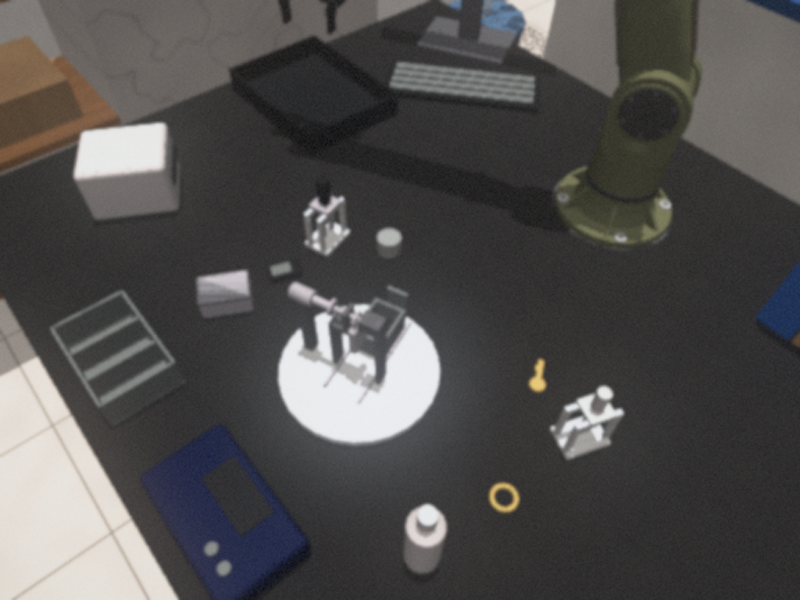

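View pics/top0b.png

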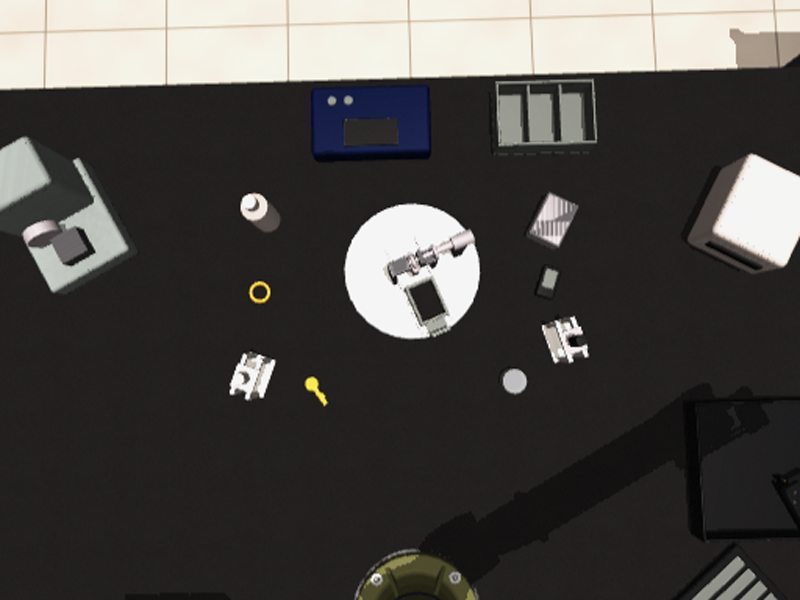

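The scene picture shows the holder on the white disc (360,370) and the fork with its black handle at (323,190). In the top picture the disc centre is at (412,271), the tray tab at (437,328), the barrel at (462,242) and the fork rest at (566,340). Next I'll zoom on the parts that matter.

```bash
cat > h.py <<'E'
import numpy as np, cv2
from scipy.spatial.transform import Rotation as R
class Cam:
    def __init__(s,n,f=None):
        if f is None: d=np.load(f"pics/{n}0.npz"); s.K,s.o,s.q=d["K"],d["o"],d["q"]
        else: s.K,s.o,s.q=map(np.array,(f["camera_matrix"],f["origin"],f["attitude"]))
        s.M=R.from_quat(s.q).as_matrix()
    def proj(s,p):
        c=(np.atleast_2d(p)-s.o)@s.M; u=c@s.K.T; return u[:,:2]/u[:,2:]
    def back(s,uv,z):
        uv=np.atleast_2d(uv); d=np.c_[uv,np.ones(len(uv))]@np.linalg.inv(s.K).T@s.M.T
        return s.o+d*((z-s.o[2])/d[:,2])[:,None]
def crop(img,x0,y0,w,h,k): return cv2.resize(img[y0:y0+h,x0:x0+w],None,fx=k,fy=k,interpolation=cv2.INTER_CUBIC)
E
python3 - <<'E'
from h import *
t=cv2.imread("pics/top0.png"); s=cv2.imread("pics/scene0.png")
# top: disc 215..310, rest 340..380 ; 
a=crop(t,215,125,100,100,4); b=crop(t,335,190,60,60,6)
c=crop(s,170,170,120,100,4)
im=np.zeros((600,800,3),np.uint8)
A=crop(t,215,125,95,95,6); im[:570,:570]=A[:570,:570]; B=crop(t,343,195,38,38,6); im[:228,572:800]=B[:,:228]
C=crop(s,185,115,45,50,5); im[250:500,572:797]=C
cv2.imwrite("pics/z1.png",im)
g=t[125:220,215:310].min(2)
m=(t.min(2)>200).astype(np.uint8); m[:, :215]=0;m[:,312:]=0;m[:120]=0;m[222:]=0
cs=cv2.findContours(m,cv2.RETR_EXTERNAL,cv2.CHAIN_APPROX_NONE)[0]; c=cv2.convexHull(max(cs,key=cv2.contourArea))
e=cv2.fitEllipse(c); print(e, Cam("top").back(e[0],20))
E
```

```text
((263.3146667480469, 172.99346923828125), (85.11407470703125, 85.78327941894531), 85.47854614257812) [[620.49316556  -8.49673183  20.        ]]
```

View pics/z1.png

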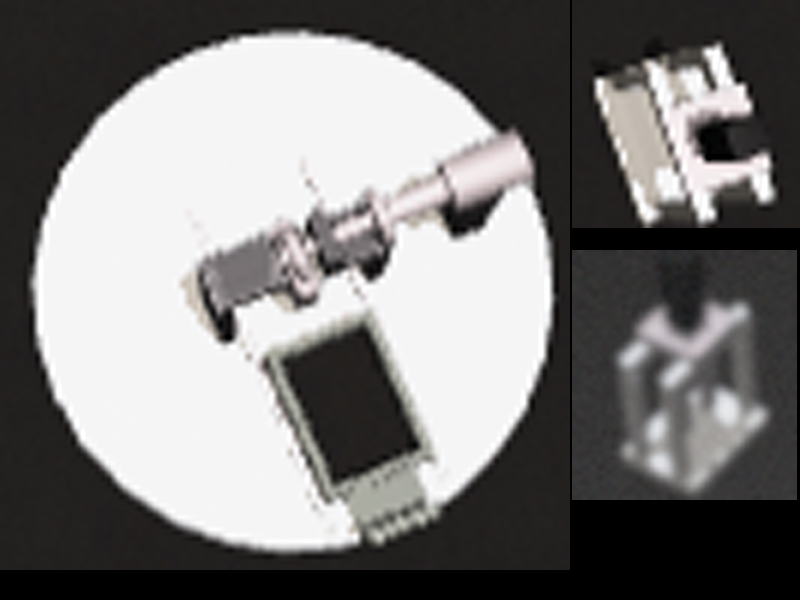

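The zoom puts the tray rim corners at about (265,355), (378,312), (435,462) and (330,500). The flange and rails of the fork rest are at right, with the rails running from (655,65) to (710,215). I'll fit poses from these points and overlay a wireframe.

```bash
cat >> h.py <<'E'
def T(p,yaw,q): # local->world
    return np.array(p)+np.atleast_2d(q)@R.from_euler("z",yaw).as_matrix().T
def box(cx,cy,z,w,h): return np.array([[cx+w/2,cy+h/2,z],[cx+w/2,cy-h/2,z],[cx-w/2,cy-h/2,z],[cx-w/2,cy+h/2,z]])
E
python3 - <<'E'
from h import *
from scipy.optimize import least_squares
c=Cam("top"); s=Cam("scene")
O=np.array([215,125.])
tr=np.array([[265,355],[378,312],[435,462],[330,500.]])/6+O-.4
P=c.back(tr,68); print("tray corners",P.round(1))
# unknown: hang x,y,yaw,tray offset
d0=c.back([[263.31,172.99]],20)[0]
f=lambda v: np.r_[(T([v[0],v[1],0],v[2],box(-v[3],0,68,74,54))-P)[:,:2].ravel(),(v[:2]-d0[:2])*3]
so=least_squares(f,[620,-8,.4,50]); print("hang",so.x,so.fun.round(1))
hx,hy,yaw,off=so.x
O2=np.array([343-572/6,195.])
fl=np.array([[655,65],[715,45],[770,200],[710,215.]])/6+O2-.4
Q=c.back(fl,85); print(Q.round(1),Q.mean(0)); print("rail yaw",np.degrees(np.arctan2(*(Q[0]+Q[1]-Q[2]-Q[3])[1::-1])))
rc=Q.mean(0); ry=np.arctan2(*(Q[0]+Q[1]-Q[2]-Q[3])[1::-1]); 
np.savez("pose.npz",hx=hx,hy=hy,yaw=yaw,off=off,rx=rc[0],ry=rc[1],ryaw=ry)
out=[]
for n,cam in(("top",c),("scene",s)):
    im=cv2.imread(f"pics/{n}0.png"); k=6 if n=="top" else 5
    big=cv2.resize(im,None,fx=k,fy=k,interpolation=cv2.INTER_CUBIC)
    def poly(p,col,cl=True): cv2.polylines(big,[np.int32((cam.proj(p)+.5)*k)],cl,col,1,cv2.LINE_AA)
    H=[hx,hy,0]
    poly(T(H,yaw,box(-off,0,68,74,54)),(0,0,255)); poly(T(H,yaw,box(-off-60,0,77,6,36)),(0,200,0))
    poly(T(H,yaw,[[0,42,150],[0,-106,150]]),(255,0,0)); poly(T(H,yaw,box(0,-88,162,2,36)),(0,160,255))
    poly(T(H,yaw,box(0,13,162,24,8)),(255,0,255)); poly(T(H,yaw,box(0,-13,162,24,8)),(255,0,255))
    poly(T(H,yaw,[[x,-36,150+z] for x,z in [(13*np.cos(a),13*np.sin(a)) for a in np.linspace(0,6.3,20)]]),(0,255,255))
    a=np.linspace(0,6.3,60); poly(np.c_[hx+125*np.cos(a),hy+125*np.sin(a),a*0+20],(0,0,255))
    F=[rc[0],rc[1],0]
    poly(T(F,ry,box(0,0,91,40,40)),(0,200,0)); poly(T(F,ry,box(0,0,141,18,18)),(0,0,255))
    poly(T(F,ry,box(0,14,85,72,8)),(255,0,0)); poly(T(F,ry,box(0,-14,85,72,8)),(255,0,0)); poly(T(F,ry,box(0,0,10,72,52)),(0,200,255))
    if n=="top": out+=[big[130*k:130*k+400,225*k:225*k+420] if 0 else big[800:1330,1310:1890], big[1170:1410,2060:2290]]
    else: out+=[big[860:1270,880:1420], big[560:830,940:1140]]
a=np.zeros((600,800,3),np.uint8); a[:530,:580]=out[0]; a[:240,570:800]=out[1]; a[250:520,590:790]=out[3]
cv2.imwrite("pics/ov1.png",a)
b=np.zeros((420,560,3),np.uint8); b[:410,:540]=out[2]; cv2.imwrite("pics/ov2.png",b)
E
```

```text
tray corners [[585.1   5.7  68. ]
 [603.6 -46.8  68. ]
 [533.9 -70.8  68. ]
 [517.7 -22.2  68. ]]
hang [ 6.20633157e+02 -8.81229405e+00  3.75425808e-01  6.53940784e+01] [-0.8  0.2  0.5  2.5  1.4 -0.7 -2.3  1.   0.4 -1. ]
[[ 517.7 -256.2   85. ]
 [ 526.  -283.6   85. ]
 [ 455.9 -304.8   85. ]
 [ 449.9 -277.7   85. ]] [ 487.36701721 -280.59764831   85.        ]
rail yaw 17.190601585709743
```

View pics/ov1.png

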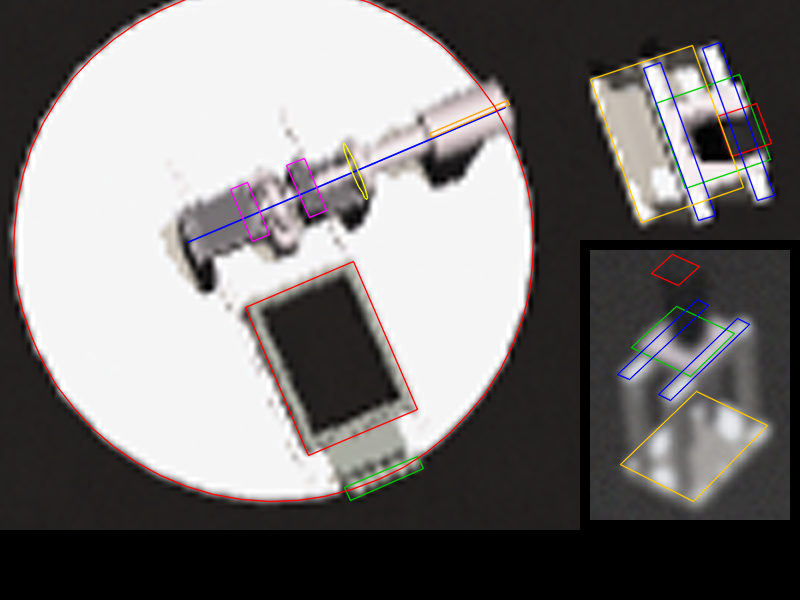

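View pics/ov2.png

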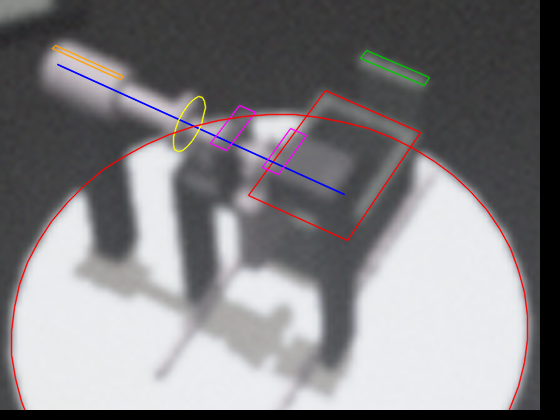

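The overlay fits the disc, tray, tab and rest base to within a few mm. The handle in the rest needs a better look. First I'll push the tray home with the closed fingers, then take the next pictures.

```bash
cat >> h.py <<'E'
P=dict(np.load("pose.npz"))
def ori(yaw,flip=0):
    y=np.array([-np.sin(yaw),np.cos(yaw),0])*(-1 if flip else 1); x=np.array([0,0,-1.])
    return R.from_matrix(np.c_[x,np.cross(y,x),y]).as_quat()
E
python3 - <<'E'
from h import *
from cell import r
H=[P["hx"],P["hy"],0]; yaw=float(P["yaw"])
st=r.state(); 
for fl in(0,1):
    q=ori(yaw,fl); print(fl,r.solve_ik(T(H,yaw,[-165,0,150])[0],q), (R.from_quat(q).inv()*R.from_quat(st["orientation"])).magnitude())
fl=1 if (R.from_quat(ori(yaw,1)).inv()*R.from_quat(st["orientation"])).magnitude()<(R.from_quat(ori(yaw,0)).inv()*R.from_quat(st["orientation"])).magnitude() else 0
q=ori(yaw,fl); print("flip",fl)
r.reach(T(H,yaw,[-170,0,230])[0],q)
r.command_gripper(0.0)
r.move_straight(T(H,yaw,[-170,0,50])[0],150)
print(r.state()["clock"],r.state()["ft_force"])
hit=r.move_straight(T(H,yaw,[-66,0,50])[0],40,threshold=6)
s=r.state(); l=R.from_euler("z",yaw).inv().apply(s["ee_pos"]-np.array(H)); print(hit,l,s["ft_force"],s["clock"])
E
```

```text
0 [ 0.73766267  0.02061699 -0.64711985  1.95135331  0.01347736  1.17382216
  2.03165616] 3.051224669163466
1 [ 0.64101145  0.01626288 -0.54999015  1.9540881   0.0092174   1.17365478
 -1.10785552] 0.09038437657654491
flip 1
4.9167 [ 0.43341492 -0.24976178  0.72395419]
True [-73.633969     0.28937185  49.31016375] [ 0.72538951  0.15717622 -0.18208162] 7.075
```

Run:
```python
from h import *
from cell import r
H=[P["hx"],P["hy"],0]; yaw=float(P["yaw"]); 
hit=r.move_straight(T(H,yaw,[-68,0,50])[0],30,threshold=12)
l=R.from_euler("z",yaw).inv().apply(r.state()["ee_pos"]-np.array(H)); print(hit,l)
r.move_straight(T(H,yaw,[-100,0,50])[0],100)
r.move_straight(T(H,yaw,[-130,0,220])[0],200)
# move aside, toward +y of rest
r.command_gripper(.55)
r.reach([430,-100,300],ori(yaw,1)); print(r.state()["clock"])
out=[]
for n in("top","scene"):
    f=r.grab_frame(n); cv2.imwrite(f"pics/{n}1.png",f["img"]); cam=Cam(n)
    k=7 if n=="top" else 6
    im=f["img"].copy(); g=(255*(im/255.)**.5).astype(np.uint8); big=cv2.resize(g,None,fx=k,fy=k,interpolation=cv2.INTER_CUBIC)
    F=[P["rx"],P["ry"],0]
    poly=lambda p,c: cv2.polylines(big,[np.int32((cam.proj(p)+.5)*k)],True,c,1,cv2.LINE_AA)
    poly(T(F,float(P["ryaw"]),box(0,0,141,18,18)),(0,0,255)); poly(T(F,float(P["ryaw"]),box(0,0,91,40,40)),(0,200,0))
    poly(T(H,yaw,box(0,0,68,74,54)),(0,0,255)); poly(T(H,yaw,box(-60,0,77,6,36)),(0,200,0)); 
    if 0: pass
    c=np.int32(cam.proj(F+np.array([0,0,100]))[0]*k); d=np.int32(cam.proj(T(H,yaw,[-10,-20,120]))[0]*k)
    out.append(np.hstack([big[c[1]-145:c[1]+145,c[0]-145:c[0]+145],big[d[1]-145:d[1]+145,d[0]-250:d[0]+250]]))
    print(n,"crop origins (px*k):",c-145,d-[250,145],k)
cv2.imwrite("pics/ov3.png",np.vstack(out))
```

```text
True [-73.63935845   0.56808991  48.53452654]
10.3
top crop origins (px*k): [2427 1369] [1656 1037] 7
scene crop origins (px*k): [1090  617] [1085 1079] 6
```

View pics/ov3.png

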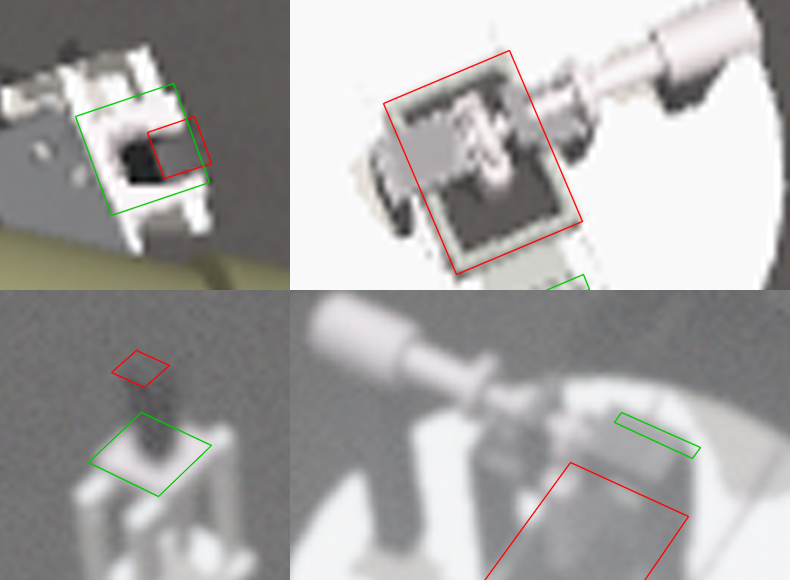

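Run:
```python
from h import *
t=Cam("top");s=Cam("scene")
print("model",P["rx"],P["ry"])
print("top handle top", t.back([[(2427+178)/7-.5,(1369+153)/7-.5]],141))
print("scene handle top", s.back([[(1090+153)/6-.5,(617+98)/6-.5]],141))
print("scene flange ctr", s.back([[(1090+153)/6-.5,(617+472-290)/6-.5]],91))
# gamma-stretched handle minima
g=cv2.cvtColor(cv2.imread("pics/top1.png"),cv2.COLOR_BGR2GRAY)[208:228,358:382]; print(g)
```

```text
model 487.3670172081197 -280.5976483146958
top handle top [[ 485.42025399 -279.91415551  141.        ]]
scene handle top [[ 490.52826746 -267.04078326  141.        ]]
scene flange ctr [[ 493.37432701 -270.03187618   91.        ]]
[[241 189 190 218 245 245 245  99  87 245 245 234  35  42  30  32  33  33
   33  33  33  32  32  33]
 [245 194 190 189 246 245 245 189  59 203 225 228 222 218  31  32  32  33
   33  32  34  33  32  34]
 [245 230 190 190 217 245 230 203 184 230 229 230 237 236  41  33  33  33
   32  32  34  33  32  35]
 [245 243 157 166 164 229 237 230 231 238 236 236 235 235 120  32  32  32
   32  31  33  32  33  32]
 [245 218 161 231 223 232 238 236 236 235 235 236 236 237 229  32  33  32
   31  33  33  34  32  32]
 [243 230 227 239 237 236 184 184 184 185 237 210 210 210 182  33  26  32
   32  32  32  32  32  32]
 [192 237 237 237 185 184 144 143  97  98 143 104 102 104  70  36  26  33
   32  33  32  31  32  31]
 [ 92 237 237 237 145 119  98  75  35  34  12  23  36  36  39  37  33  34
   31  32  31  32  33  32]
 [ 60 187 239 240 147  83  34   6   8   7  22  43  47  45  42 
[... 450 characters left out ...]
51  67 185 239 223 214   7   7   8   6   9  42  68 108 212 220 219
   27  32  33  33  31  32]
 [ 71  58  66  94 239 239 240 217 216 213 213 213 213 216 220 236 236 240
   69  33  33  33  32  32]
 [ 62  65  64  63 190 240 239 238 238 238 238 237 236 237 240 240 217 187
   53  33  32  33  32  32]
 [ 64  64  65  65  92 239 238 238 237 237 237 240 224 170 154 244 238 232
   32  31  32  32  31  32]
 [ 64  64  65  65  61 187 238 238 239 223 168 164 137  87  89 245 245 245
   49  32  32  32  32  32]
 [ 64  64  65  65  64 124 241 210 170 134  81  72  72  72  80 192 245 245
  132  33  30  32  33  33]
 [ 64  65  65  64  65  81 205 236 157  72  72  70  70  70  69  86 245 245
  153  32  31  32  33  34]]
```

The top view shows the tray home under the fob. The handle's top face is at pixel (372,218), so the fork sits about 4 mm in -x from my rail estimate, at roughly (483.5,-281). Now I'll grasp it and carry it to above the slot.

Run:
```python
from h import *
from cell import r
H=[P["hx"],P["hy"],0]; yaw=float(P["yaw"]); ry=float(P["ryaw"]); F=np.array([483.5,-281.,0])
q=ori(ry,1)
r.reach(F+[0,0,240],q); r.move_straight(F+[0,0,98],120,threshold=15)
print(r.state()["ee_pos"],r.state()["ft_force"])
r.command_gripper(0.0); s=r.state(); print("grip mm",s["grip_width"]*87,s["ee_pos"],s["ft_force"],s["clock"])
r.move_straight(F+[0,0,265],150); s=r.state(); print(s["grip_width"]*87,s["ft_force"])
r.reach(T(H,yaw,[0,-26.5,265])[0],ori(yaw,1)); 
r.move_straight(T(H,yaw,[0,-26.5,175+98-18.7+.7])[0],100); s=r.state(); print(s["ee_pos"],s["clock"])
out=[]
for n in("top","scene"):
    f=r.grab_frame(n); cv2.imwrite(f"pics/{n}2.png",f["img"]); cam=Cam(n)
    k=6; big=cv2.resize((255*(f["img"]/255.)**.6).astype(np.uint8),None,fx=k,fy=k,interpolation=cv2.INTER_CUBIC)
    poly=lambda p,c,cl=True: cv2.polylines(big,[np.int32((cam.proj(p)+.5)*k)],cl,c,1,cv2.LINE_AA)
    S=T(H,yaw,[0,-26.5,0])[0]
    zb=175.
    loc=lambda x,z,y: T(S,yaw,[[x,y,z]])[0]
    for y in(-3,3): poly(np.array([loc(x,z,y) for x,z in [(-16,zb),(-8,zb),(-8,zb+24),(8,zb+24),(8,zb),(16,zb),(16,zb+67),(-16,zb+67)]]),(0,0,255))
    poly(T(S,yaw,[[0,-53,150],[0,68,150]]),(255,0,0),False)
    d=np.int32(cam.proj(loc(0,170,0))[0]*k); out.append(big[d[1]-290:d[1]+300,d[0]-195:d[0]+205])
cv2.imwrite("pics/ov4.png",np.hstack(out))
```

```text
[ 484.15141929 -281.32537804   98.91534017] [ 0.53112372 -0.55614149 -0.03693921]
grip mm 18.011408180785736 [ 483.49718269 -281.03555255   98.04869033] [-0.5552682   0.00079273  0.72670277] 13.1667
17.68175116793959 [-0.80165989 -0.27465446 -2.10204189]
[629.51009873 -35.74822307 254.12857635] 15.7917
```

View pics/ov4.png

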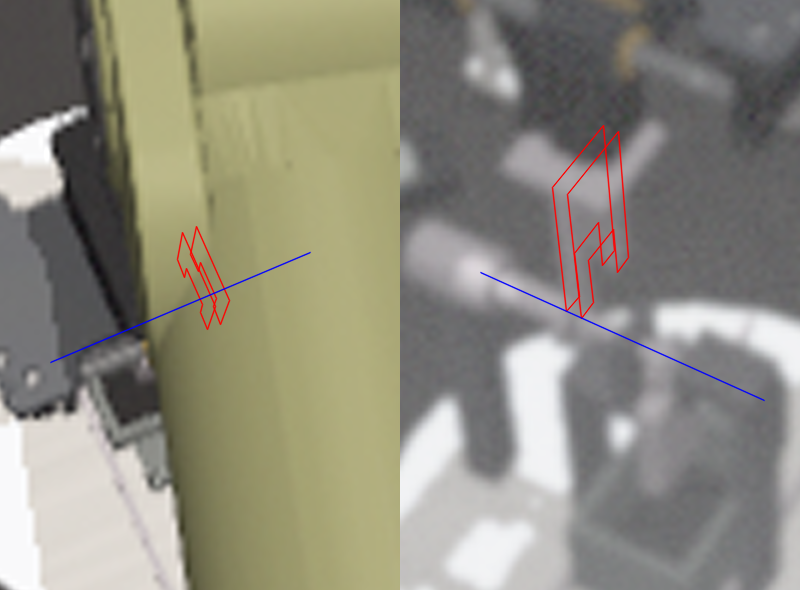

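The fork is held (grip 18 mm, flange visible at (585,165)), but the top view is blocked by the arm. The bar axis fits in the scene view. I'll take one enhanced scene crop to check blade against bar.

Run:
```python
from h import *
H=[P["hx"],P["hy"],0]; yaw=float(P["yaw"]); cam=Cam("scene"); k=8
im=cv2.imread("pics/scene2.png"); S=T(H,yaw,[0,-26.5,0])[0]
g=cv2.GaussianBlur(im,(3,3),0).astype(float); g=np.clip((g-15)*2.2,0,255).astype(np.uint8)
big=cv2.resize(g,None,fx=k,fy=k,interpolation=cv2.INTER_CUBIC); raw=big.copy()
poly=lambda p,c,cl=True: cv2.polylines(big,[np.int32((cam.proj(p)+.5)*k)],cl,c,1,cv2.LINE_AA)
zb=175.
for y in(-3,3): poly(np.array([T(S,yaw,[[x,y,z]])[0] for x,z in [(-16,zb),(-8,zb),(-8,zb+24),(8,zb+24),(8,zb),(16,zb),(16,zb+67),(-16,zb+67)]]),(0,0,255))
poly(T(S,yaw,box(0,0,zb+73,40,40)),(0,255,0))
poly(T(S,yaw,box(0,13.5,162,24,8)),(255,0,255)); poly(T(S,yaw,box(0,-12,163,26,5)),(0,255,255)); poly(T(S,yaw,[[0,-53,150],[0,40,150]]),(255,0,0),False)
d=np.int32(cam.proj(T(S,yaw,[0,0,190]))[0]*k)
sl=np.s_[d[1]-290:d[1]+270,d[0]-195:d[0]+205]
cv2.imwrite("pics/ov5.png",np.hstack([raw[sl],big[sl]])); print(d-[195,290])
```

```text
[1532 1201]
```

View pics/ov5.png

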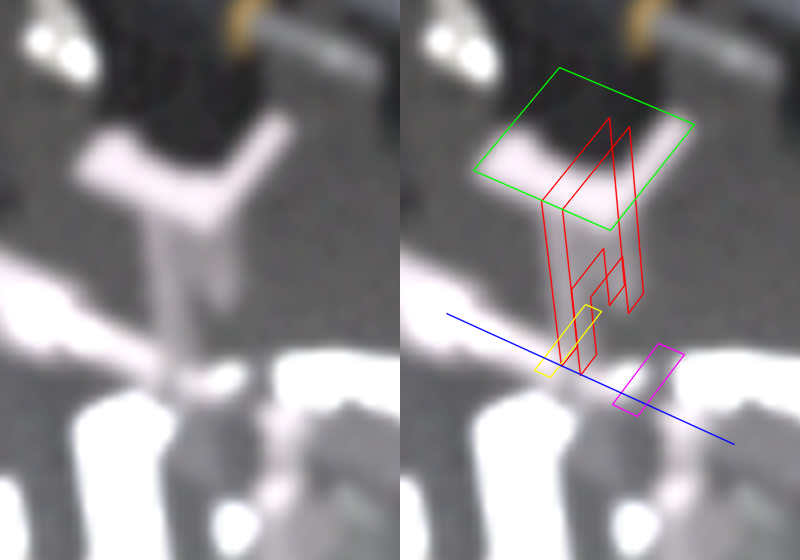

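The blade overlay matches the real prongs to about 1 mm, and the gap between collar and lug lies where predicted. Now I'll lower the fork over the bar and push.

Run:
```python
from h import *
from cell import r
H=[P["hx"],P["hy"],0]; yaw=float(P["yaw"]); L=lambda y,z:T(H,yaw,[0,-26.5+y,z])[0]
yd=T([0,0,0],yaw,[0,1,0])[0]
def rep(t): s=r.state(); print(t,"slot-local",(R.from_euler("z",yaw).inv().apply(s["ee_pos"]-L(0,0))).round(2),"F",s["ft_force"].round(2),"Fy",round(float(s["ft_force"]@yd),2),round(s["clock"],2))
hit=r.move_straight(L(0,213),60,threshold=6); rep(("down",hit))
if not hit:
    for y in(-5,-10,-15,-20,-25,-29,-32):
        hit=r.move_straight(L(y,213),30,threshold=8); rep((y,hit))
        if hit: break
f=r.grab_frame("scene"); cv2.imwrite("pics/scene3.png",f["img"]); f=r.grab_frame("top"); cv2.imwrite("pics/top3.png",f["img"])
```

```text
('down', False) slot-local [ 2.8000e-01 -2.0000e-02  2.1332e+02] F [-0.15  0.06 -1.62] Fy 0.11 16.74
(-5, False) slot-local [ 1.0000e-02 -5.5700e+00  2.1323e+02] F [-0.26  0.25 -0.88] Fy 0.33 17.06
(-10, False) slot-local [  0.27  -9.04 213.08] F [-0.98  2.35 -0.89] Fy 2.54 17.38
(-15, False) slot-local [  0.25 -14.71 213.04] F [-0.19  3.87  0.4 ] Fy 3.67 17.69
(-20, False) slot-local [  0.26 -19.94 213.03] F [-1.01  4.66 -0.73] Fy 4.71 18.01
(-25, False) slot-local [  0.23 -24.6  212.99] F [-0.59  5.26 -0.47] Fy 5.11 18.32
(-29, False) slot-local [  0.25 -28.47 212.99] F [-0.6   6.19 -1.39] Fy 5.98 18.61
(-32, False) slot-local [  0.24 -31.27 213.  ] F [-0.4   6.45 -0.31] Fy 6.14 18.86
```

Run:
```python
from h import *
H=[P["hx"],P["hy"],0]; yaw=float(P["yaw"]); k=7; out=[]
for n in(2,3):
    im=cv2.imread(f"pics/scene{n}.png"); d=np.int32(Cam("scene").proj(T(H,yaw,[0,-10,110]))[0]*k)
    big=cv2.resize(np.clip((im.astype(float)-10)*1.6,0,255).astype(np.uint8),None,fx=k,fy=k,interpolation=cv2.INTER_CUBIC); out.append(big[d[1]-250:d[1]+250,d[0]-200:d[0]+200])
cv2.imwrite("pics/drop.png",np.hstack(out))
```

```text
(no output)
```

View pics/drop.png

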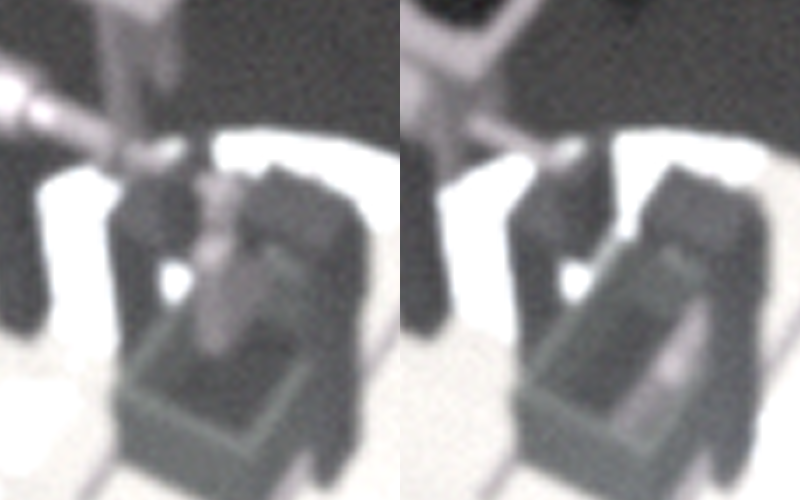

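The fob is off the bar and lying in the tray (right panel, around (660,370)). I'll let the bar return, lift, and carry the fork to above its rest for a check.

Run:
```python
from h import *
from cell import r
H=[P["hx"],P["hy"],0]; yaw=float(P["yaw"]); ry=float(P["ryaw"]); F=np.array([483.5,-281.,0]); L=lambda y,z:T(H,yaw,[0,-26.5+y,z])[0]
r.pause(.3)
r.move_straight(L(0,213),40); print(r.state()["ft_force"])
r.move_straight(L(0,270),80)
r.reach(F+[0,0,270],ori(ry,1)); r.move_straight(F+[0,0,185],120)
s=r.state(); print(s["ee_pos"],s["grip_width"]*87,s["clock"])
k=7; f=r.grab_frame("scene"); im=f["img"]; cam=Cam("scene")
big=cv2.resize(np.clip((im.astype(float)-10)*1.8,0,255).astype(np.uint8),None,fx=k,fy=k,interpolation=cv2.INTER_CUBIC); raw=big.copy()
tip=s["ee_pos"][2]-80.05; S=[s["ee_pos"][0],s["ee_pos"][1],0]
for y in(-3,3): cv2.polylines(big,[np.int32((cam.proj(np.array([T(S,ry,[[x,y,z]])[0] for x,z in [(-16,tip),(-8,tip),(-8,tip+24),(8,tip+24),(8,tip),(16,tip),(16,tip+67),(-16,tip+67)]]))+.5)*k)],True,(0,0,255),1,cv2.LINE_AA)
cv2.polylines(big,[np.int32((cam.proj(T(S,ry,box(0,0,tip+73,40,40)))+.5)*k)],True,(0,255,0),1)
d=np.int32(cam.proj(F+[0,0,120])[0]*k); sl=np.s_[d[1]-250:d[1]+250,d[0]-200:d[0]+200]
cv2.imwrite("pics/ret.png",np.hstack([raw[sl],big[sl]]))
```

```text
[-0.22681648  0.18658    -1.55827462]
[ 484.18949003 -281.05177328  185.7964912 ] 17.622166063464732 23.0417
```

View pics/ret.png

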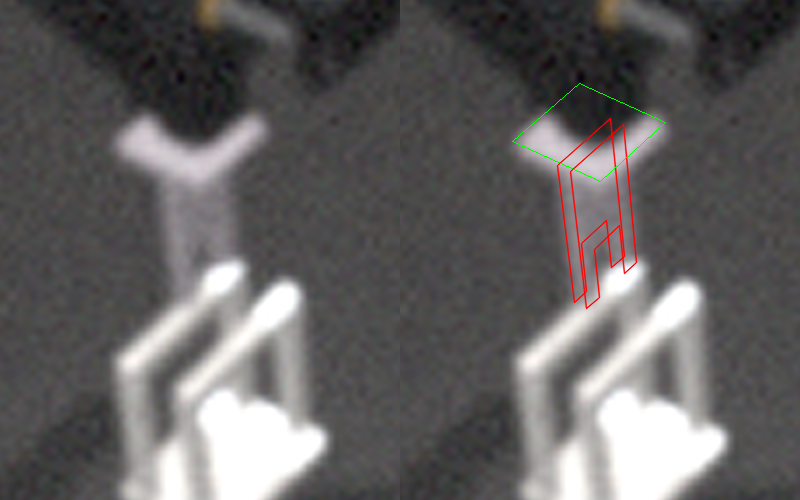

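The fork hangs straight in the grip, undisturbed and matching the overlay, right above its rails. I'll lower it along the same line, release and retreat.

Run:
```python
from h import *
from cell import r
ry=float(P["ryaw"]); F=np.array([483.5,-281.,0])
hit=r.move_straight(F+[0,0,98.5],70,threshold=6); s=r.state(); print(hit,s["ee_pos"],s["ft_force"])
if s["ee_pos"][2]<102:
    r.command_gripper(.5); r.move_straight(F+[0,0,260],120); r.reach([380,-400,330],ori(ry,1)); r.pause(.5)
print(r.state()["clock"],r.state()["ft_force"])
H=[P["hx"],P["hy"],0]; yaw=float(P["yaw"]); out=[]
for n,k in(("top",6),("scene",6)):
    im=r.grab_frame(n)["img"]; cam=Cam(n); cv2.imwrite(f"pics/{n}4.png",im)
    big=cv2.resize((255*(im/255.)**.7).astype(np.uint8),None,fx=k,fy=k,interpolation=cv2.INTER_CUBIC)
    d=np.int32(cam.proj(T(H,yaw,[-10,-20,100]))[0]*k); c=np.int32(cam.proj(F+[0,0,90])[0]*k)
    out.append(np.hstack([big[d[1]-150:d[1]+150,d[0]-250:d[0]+250],big[c[1]-150:c[1]+150,c[0]-150:c[0]+150]]))
cv2.imwrite("pics/end.png",np.vstack(out))
```

```text
False [ 483.90344789 -281.22650336   99.04044443] [-0.65011685 -0.3306726  -2.03509202]
27.95 [-0.72193274 -0.20938351  0.03130747]
```

View pics/end.png

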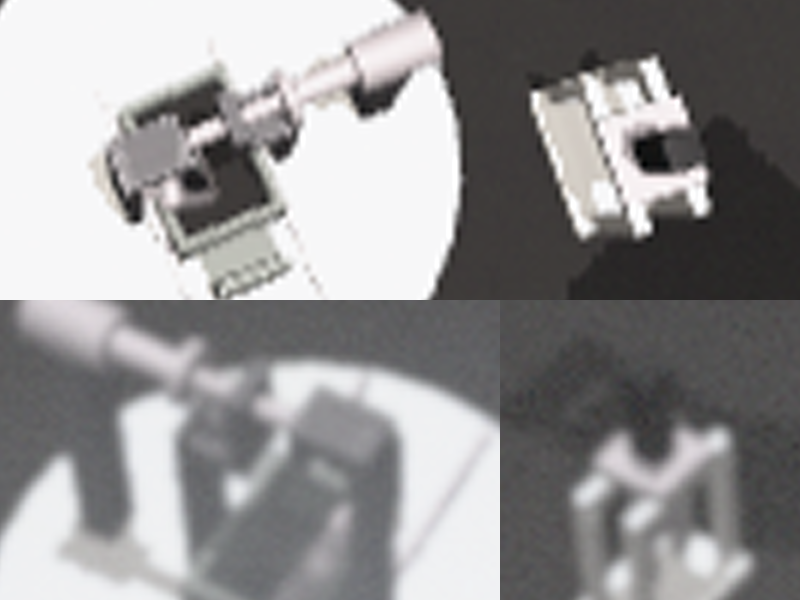

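The bar is back through both lugs, the fob lies in the home tray, and the fork hangs in its rest as before. Handing in.

Run:
```python
from cell import r
print(r.close_job(), r.state()["clock"])
```

```text
the job is handed in; nothing more can be done
the job is handed in; nothing more can be done
```

I slid the tray home and used the fork to push the bar's collar back until the fob dropped into the tray. I then let the bar spring back, hung the fork in its rest and handed the job in at about 28 s on the clock. The job reports no verdict, so the results below are my own checks.

- **Tray:** two pushes both stopped at the same place, about 1 mm from the predicted home position. The top-view overlay matched the home pose.
- **Push:** force rose to about 6 N over a collar travel of roughly 25 mm, as expected for the spring.
- **Fob:** the last pictures show it inside the tray, near or leaning on the far wall. I judged that by eye and did not measure its exact pose.
- **Bar:** the last pictures show it extended through both lugs again. I saw this but did not measure its 3 mm limit.
- **Fork:** it went back to the pose it was picked from, upright on its rails, and the gripper is clear.
- **Bystanders:** I planned the moves to keep clear of them. Their final positions were not checked separately.

**Disagreements:** my rail estimate put the handle about 4 mm from where the top camera showed it, so I used the camera's position. My rough handle picks in the blurred scene view were about 10 mm off, so I discarded them. The handle closed cleanly in the grip at 18 mm.

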